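Drop the room key fob through the self-closing flap

ROBOT

A 6-joint arm with a two-finger parallel gripper is mounted at the origin on the work surface. World frame = base frame: x ahead of the robot, y to its left, z up, the work surface at z = 0. Lengths are in mm, angles in rad, forces in N, time in s.
With the tool pointing down it reaches from about 350 to 775 mm from the base axis. Payload 7.3 kg.
Tool frame: the origin (TCP) lies on the centre line of the jaws, within the pads' length; the fingertips stand 17 mm ahead of it and the grasp point (between the pads) lies 2 mm behind it; z points along the fingers, y is the line along which they close (so a half turn about z gives the same grasp; the last joint's range is limited). The gripper opens to 92 mm and grips with 3 to 60 N. Pads are 19 mm wide; open, the fingers measure 130 mm over their backs; the gripper's body (75 mm by 190 mm) begins 47 mm behind the grasp point.
Start: joints at [-1.297, 0.342, 1.524, -0, 1.275, -0.146], TCP at [214.002, -479.425, 222.941] pointing down, gripper open.
Joint ranges: [-2.53, 2.53], [-0.77, 2.02], [0.04, 2.7], [-1, 4.14], [0.28, 2.66], [-3.11, 3.11]. Speed limits (rad/s): [2.57, 2.57, 3.14, 3.14, 3.14, 3.14].

INTERFACE

Orientations are given as [roll, pitch, yaw] about the fixed x, y, z axes, in that order (R = Rz(yaw) Ry(pitch) Rx(roll)).
In Python, from plant import bot gives the robot as it stands. The module is installed in compiled form; this text tells all that it offers.
- The arm moves only by the shell command python3 -m pendant 'ROWS'. ROWS is JSON, a list of rows, each a list of 3 entries, a list of its own where there are three numbers: the shift along the world's x, y, z as a fraction of full scale, then the turn, a rotation vector about the world's x, y, z as a fraction of full scale, then the opening, from -1 (shut) to 1 (fully open), so that 0 is half open. In form: [[[tx, ty, tz], [rx, ry, rz], claw], ...]. A call has exactly 10 rows; each row shifts and turns the commanded pose from where the row before left it; what a row does not reach is not made up. Full scale, the value 1, is 30 mm for a shift and 0.12 rad for a turn. A row lasts 1/12 s, in which the tool goes at most 41.7 mm and 7.16 degrees, less where a joint would pass 70% of its speed; a pose out of reach is approached as far as the arm can. A call with a number of a shift or a turn outside -1 to 1 is refused whole. A call with a gripper value outside its range is refused whole. The fingers move at their own pace and stop on an object; the grip force is fixed at half the most. Time passes only in rows, so rows that do not move let the fingers close, or fill a call up. It gives the time, the measured TCP pose, the force, the opening and the grip force at its end, in the units of the state.
- bot.get_obs(): the state, without advancing time (a new reading comes with each control period).
- bot.capture(name): name is "side" or "top"; returns the picture (384x512x3 uint8, blue, green, red); there is no depth.
- bot.camera_params(name): a dict with "fovy" (degrees; the focal length in pixels is half the picture's height over the tangent of half this angle, whatever the lens; pixels are square), "cx", "cy" (the principal point, pixels), "camera_from_world" (4x4, takes a point from world to camera coordinates). Camera axes: x right, y down, z forward; pixel columns grow to the right and rows downward; lengths in mm; the calibration is good to about 2 mm. A picture is of the moment at which its call begins. camera_params takes no time and is no camera call.
- bot.close_job(): hands the job in; it is judged then, once.
The state is a dict: "time": time; "joint_positions": joint angles; "dq": joint speeds; "tau": joint torques, N m; "tool_pos": TCP position; "tcp_rot": TCP orientation; "contact_force": force on the tool from outside, world axes, zero at the start; "moment": the same for the moment, N m; "grip_width": finger opening in mm; "finger_force": force on a finger pad.
Only numpy, scipy, OpenCV 4.12 (cv2) and the standard library are available. Lean on these libraries where they do the work, as an engineer would, in place of code of your own. Each camera call takes 0.05 s, during which the arm holds its last target. There are 200 camera calls.

TASK

Check out of the hotel room: with one finger push the self-closing flap of the key drop box open and keep it open, and with the other finger push the wooden key fob off the box's ledge through the opening, so that it drops inside; then take the hand away and let the flap spring shut. The flap must be held open by a finger before the fob crosses the sill (do not shove the fob against or onto the shut flap), and the fob is only pushed along the ledge, never pinched or lifted. Leave the tin and the small bottle on the ledge and everything else where they stand.

Things in the scene. Friction and masses are not known exactly. Their poses are not given: they have to be found in the camera images.
- dropbox: Key drop box of grey and white laminate, fixed on the table, 280 mm (x) by 240 mm (y), 155 mm high at the back. Origin on the table under the middle of the sill; +x is the push direction, from the ledge into the box, away from the robot; z up. Its front part, x = -120 to 0 mm, is a flat open ledge 240 mm wide, 110 mm above the table. Nothing covers ledge or flap from above.
- sill (a point): Middle of the sill, the ledge's straight inner edge where the pit begins, 110 mm above the table; axes as the box's. The pit under the flap is 140 mm wide, its floor 104 mm below the sill. Beside the flap, 6 mm cheeks at y = 70 to 76 mm either side rise with its slope to 45 mm above the sill; outside them flat shoulders at sill height. From x = 132 mm a closed rear top, 45 mm above the sill.
- flap (a joint): Flap angle in rad: 0 shut (sprung), limit 1.1. Pushed down or forward (+x) on its top face it swings down into the pit; let go, it shuts itself. It takes 0.1 N m at 0 and 0.2 N m at 0.8 rad (1 N at the free edge, up to 6 N near the hinge). A fingertip moved level along +x, 6 mm above the sill's height, has opened it about 0.2 rad at x = 60 mm, 0.4 at 90 mm, 0.7 at 108 mm.
- flap_hinge (a point): Middle of the flap's hinge axis, which runs along the box's y, 130 mm beyond (+x) and 45 mm above the sill. The flap is an aluminium plate 134 mm wide, 135 mm long, 4 mm thick; shut, its top face slopes from here down towards the ledge, at 19 degrees, and its free edge lies at the sill.
- fob_center (a point): Centre of the key fob, half-way up: a dark wooden slab with brass trim, 40 mm (x, roughly along the push) by 64 mm (y) by 18 mm high, about 50 g, flat on the ledge in front of the flap, its centre 45 to 68 mm before the sill. Fingertips opened 70 mm or more along the push direction straddle it. Its centre once past the sill, it tips into the pit.
- tin: Round aluminium tin, 47 mm across, 28 mm high, on the ledge about 88 mm to one side of the flap's centre line. Bystander. Origin under its centre.
- miniature: Small white toiletry bottle, 28 mm across, 50 mm high, on the ledge about 88 mm to the other side. Bystander. Origin under its centre.
- remote: Black remote control, 150 x 46 x 18 mm, on the table. Bystander.
- book: Book with glasses lying on it, 150 x 110 x 26 mm, on the table. Bystander.
- mug: White mug, 80 mm across, 90 mm high, on the table. Bystander.
- clock: Black alarm clock, 50 x 110 x 79 mm, on the table. Bystander.
- fob: Origin of the key fob under its centre (9 mm below fob_center), axes as given there.
Not all that is in view belongs to the job. There is more than one size of the fob; the job needs the smallest.

How it is judged (in metres and radians):
On the way, in this order (a step that is already met when the one before it is completed fails the run):
1. a finger pushes the flap open by 0.09 rad or more while the fob is still on the ledge (value of joint flap above 0.09 rad and contact force between the fingers and flap above 0.2 N and x of fob_center in the frame of sill below -0.01 m and z of fob_center in the frame of sill above 0 m), for 0.1 s.
2. the fob has passed the sill, with the flap still held open by a finger (x of fob_center in the frame of sill above 0 m and value of joint flap above 0.15 rad and contact force between the fingers and flap above 0.2 N), for 0.05 s.
At the end, for the whole second after the job is handed in: The fob lies at rest inside the box, its centre 45 mm or more below the sill, under the flap; the flap is shut (below 0.04 rad); the tin and the small bottle are within 20 mm and the other bystanders within 30 mm of where they stood (z of fob_center in the frame of sill below -0.045 m and x of fob_center in the frame of sill between 0 and 0.16 m and y of fob_center in the frame of sill between -0.07 and 0.07 m and value of joint flap below 0.04 rad and linear speed of fob below 0.03 m/s and distance of each of tin, miniature from where it was at the start of the episode below 0.02 m and distance of each of remote, book, mug, clock from where it was at the start of the episode below 0.03 m); the robot touches nothing.
It fails at once if the fob goes over the sill while the flap is not open (shoved against or onto the shut flap) (x of fob_center in the frame of sill above -0.008 m and z of fob_center in the frame of sill above -0.01 m and value of joint flap below 0.07 rad).
It fails at once if the fob is lifted (centre 25 mm above where it lies on the ledge) (z of fob_center in the frame of sill above 0.034 m).
It fails at once if the fob is pinched or pressed with more than 12 N (contact force between the fingers and fob above 12 N).
It fails at once if the tin or the small bottle is moved by more than 20 mm (distance of any of tin, miniature from where it was at the start of the episode above 0.02 m).
It fails at once if another bystander is moved by more than 30 mm (distance of any of remote, book, mug, clock from where it was at the start of the episode above 0.03 m).
It also fails if it takes over 35 s, if anything falls off the work surface, if the arm or the gripper's body presses on something with over 40 N, if the wrist force passes 120 N, or if a joint passes its speed limit or range.

## Working session

There is one attempt and no reset: what is moved stays moved. The work goes in short steps, Python scripts to look and compute and a shell command to move; the robot and the scene stay as the last step left them, time stands still between calls to the robot, and variables do not carry over. Pictures are saved under pics/ and viewed, at most 13 in all, crops included, and the job is handed in when it is done.

```bash
mkdir -p pics
python3 - <<'E'
from plant import bot
import cv2
for n in("side","top"):
    cv2.imwrite(f"pics/{n}0.png",bot.capture(n)); p=bot.camera_params(n); print(n,p)
o=bot.get_obs(); print(o)
E
```

```text
side {'fovy': 57.98781017631513, 'cx': 259.80447499304876, 'cy': 192.94736001871286, 'camera_from_world': array([[ 9.91926754e-01, -1.26585863e-01, -7.57194229e-03,
        -5.31689320e+02],
       [-8.02705389e-02, -5.80532204e-01, -8.10270943e-01,
         1.39010157e+02],
       [ 9.81730905e-02,  8.04337230e-01, -5.86006540e-01,
         8.81364311e+02],
       [ 0.00000000e+00,  0.00000000e+00,  0.00000000e+00,
         1.00000000e+00]])}
top {'fovy': 46.06943728589934, 'cx': 255.33925814719402, 'cy': 193.16329749190677, 'camera_from_world': array([[-4.80757050e-03, -9.99988443e-01, -4.16626401e-05,
         1.21174917e+01],
       [-9.97006498e-01,  4.79644952e-03, -7.71688823e-02,
         5.28787946e+02],
       [ 7.71681903e-02, -3.29456919e-04, -9.97018035e-01,
         1.57549826e+03],
       [ 0.00000000e+00,  0.00000000e+00,  0.00000000e+00,
         1.00000000e+00]])}
{'time': 0.1, 'joint_positions': array([-1.29701169e+00,  3.42633460e-01,  1.52488142e+00, -1.43985843e-05,
        1.27540718e+00, -1.46023396e-01]), 'dq': array([-0.00079742, -0.00066345, -0.00296729, -0.00182639, -0.00269334,
       -0.00041446]), 'tau': array([ 1.97006746e-03, -4.32002413e+01, -2.44696105e+01,  7.18766288e-02,
        5.26052120e-02, -5.21316963e-05]), 'tool_pos': array([ 213.89085708, -479.06737726,  222.33861729]), 'tcp_rot': array([-3.14027539e+00, -1.79813362e-04,  4.19812120e-01]), 'contact_force': array([-0.13668602,  0.04656811,  0.47297145]), 'moment': array([ 0.00867345, -0.01626253, -0.04528766]), 'finger_force': 0.0, 'grip_width': 91.76384259461626}
```

View pics/side0.png

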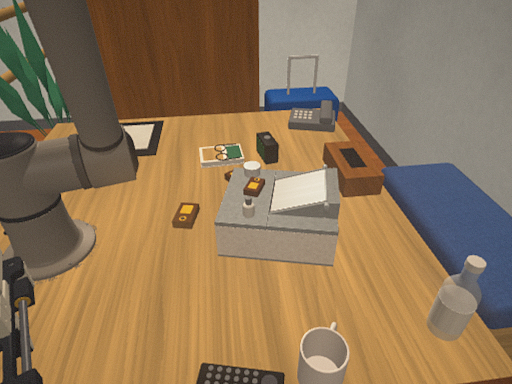

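View pics/top0.png

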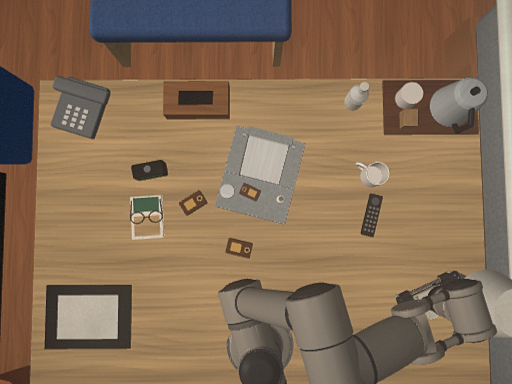

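The top view shows the box centred near (260,175), turned about 15°. On its ledge are the fob at (250,192), the tin at (227,191) and the bottle at (281,199). Two larger fobs lie on the table. Next I'll zoom both views.

Run:
```python
import cv2,numpy as np
t=cv2.imread("pics/top0.png")[120:230,205:315]; s=cv2.imread("pics/side0.png")[155:265,210:350]
cv2.imwrite("pics/c0.png",np.hstack([cv2.resize(t,(400,400),interpolation=2),np.zeros((400,2,3),np.uint8),cv2.resize(s,(396*140//140,311),interpolation=2) if 0 else cv2.copyMakeBorder(cv2.resize(s,(398,313),interpolation=2),0,87,0,0,0)]))
```

```text
(no output)
```

View pics/c0.png

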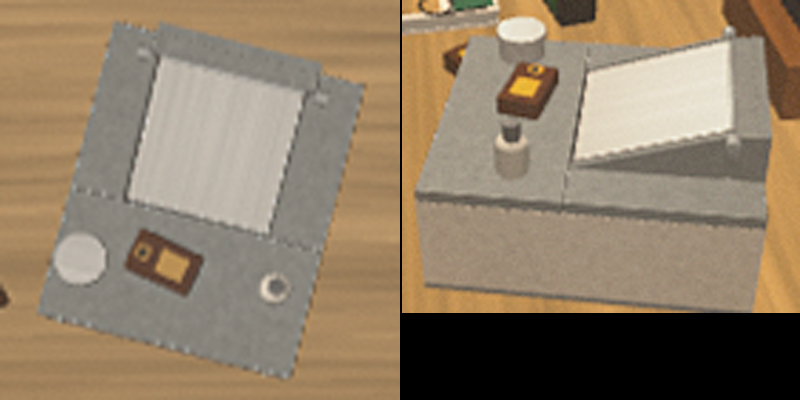

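Crop, left (top view, ×3.64): the sill line runs (75,190)–(320,245) and the flap's free edge (128,203)–(272,234). The fob is at (164,262), turned a further ~12°, the tin at (80,258) and the bottle at (275,288). Next I'll measure these.

```bash
cat > h.py <<'E'
import cv2,numpy as np
from plant import bot
P={n:bot.camera_params(n) for n in("top","side")}
def ray(n,u,v):
    p=P[n];T=p["camera_from_world"];f=192/np.tan(np.radians(p["fovy"]/2))
    d=T[:3,:3].T@np.array([(u-p["cx"])/f,(v-p["cy"])/f,1]);return -T[:3,:3].T@T[:3,3],d/np.linalg.norm(d)
def onz(n,uv,z):
    c,d=ray(n,*uv);return c+d*(z-c[2])/d[2]
def tri(a,b):
    c1,d1=ray("top",*a);c2,d2=ray("side",*b)
    s=np.linalg.lstsq(np.c_[d1,-d2],c2-c1,rcond=None)[0];p,q=c1+s[0]*d1,c2+s[1]*d2
    return (p+q)/2,np.linalg.norm(p-q)
def blobs(im,roi,f,amin=8):
    x0,y0,x1,y1=roi;m=f(im[y0:y1,x0:x1].astype(int)).astype(np.uint8)
    cs,_=cv2.findContours(m,cv2.RETR_EXTERNAL,cv2.CHAIN_APPROX_NONE,offset=(x0,y0))
    return sorted([c for c in cs if cv2.contourArea(c)>amin],key=cv2.contourArea)[::-1]
brown=lambda i:((i[...,2]-i[...,0]>25)&(i[...,2]<140))|((i[...,2]-i[...,0]>90))
gold=lambda i:(i[...,2]-i[...,0]>100)
pale=lambda i:(i.min(-1)>168)
E
python3 - <<'E'
from h import *
t=cv2.imread("pics/top0.png");s=cv2.imread("pics/side0.png")
R={"top":(238,180,264,204),"side":(243,176,268,198)}
cen=lambda c:(lambda m:(m['m10']/m['m00'],m['m01']/m['m00']))(cv2.moments(c))
g=[cen(blobs(i,R[n],gold,3)[0]) for n,i in(("top",t),("side",s))]
print("gold",g,tri(*g))
b=blobs(t,R["top"],brown)[0];r=cv2.minAreaRect(b);print("fob rect",r)
print("fob",onz("top",r[0],124),[onz("top",q,126)[:2].round() for q in cv2.boxPoints(r)])
print(blobs(s,R["side"],brown)[0].reshape(-1,2).min(0),blobs(s,R["side"],brown)[0].reshape(-1,2).max(0))
for k,i,roi in(("top",t,(236,128,295,188)),("side",s,(266,165,336,216))):
    for c in blobs(i,roi,pale,100)[:1]:
        print(k,cv2.approxPolyDP(c,4,True).reshape(-1,2).tolist(),cv2.minAreaRect(c))
# fit by hand: ledge/box corners in top crop at z 110
for q in((42,312),(292,376),(320,245),(75,190),(128,203),(272,234),(80,258),(275,288)):
    print(q,onz("top",(205+q[0]/3.636,120+q[1]/3.636),110).round(1))
for k,a,b in(("nearcornerR",(292,376),(425,195)),("FL",(128,203),(585,72)),("FR",(272,234),(577,160))):
    print(k,tri((205+a[0]/3.636,120+a[1]/3.636),(210+(b[0]-402)/2.843,155+b[1]/2.843)))
E
```

```text
gold [(251.7826086956522, 192.37681159420288), (252.8404255319149, 185.0531914893617)] (array([522.5447945 ,  21.33279666, 129.16767357]), np.float64(1.0646692283376087))
fob rect ((249.40003967285156, 191.70001220703125), (18.335756301879883, 11.627553939819336), 26.56505012512207)
fob [525.76923176  29.21432306 124.        ] [array([522.,  65.]), array([557.,  48.]), array([529.,  -6.]), array([495.,  11.])]
[243 176] [264 196]
top [[250, 136], [241, 174], [278, 183], [286, 146], [255, 138], [252, 147]] ((263.5882568359375, 159.64706420898438), (40.26091384887695, 39.29076385498047), 14.03624439239502)
side [[324, 170], [275, 181], [271, 210], [325, 199]] ((297.5, 189.99996948242188), (30.79022979736328, 59.81541061401367), 78.69007110595703)
(42, 312) [480.3 138.9 110. ]
(292, 376) [420.8 -89.4 110. ]
(320, 245) [ 540.7 -116.3  110. ]
(75, 190) [592.6 108.7 110. ]
(128, 203) [580.3  60.  110. ]
(272, 234) [551.  -72.3 110. ]
(80, 258) [529.7 104.1 110. ]
(275, 288) [501.3 -74.6 110. ]
nearcornerR (array([425.22566738, -89.37911645, 106.71691954]), np.float64(8.857240700716293))
FL (array([581.77668805,  59.72013852, 112.28709572]), np.float64(3.465646398231957))
FR (array([552.94309376, -72.19293263, 115.27697149]), np.float64(4.861354179444046))
```

```bash
R='[[0.54,0.84,0],[0,0,0.38],1]'; python3 -m pendant '[[[0.54,0.84,0],[0,0,0.38],1],[[0.54,0.84,0],[0,0,0.38],1],[[0.54,0.84,0],[0,0,0.38],1],[[0.54,0.84,0],[0,0,0.38],1],[[0.54,0.84,0],[0,0,0.38],1],[[0.54,0.84,0],[0,0,0.38],1],[[0.54,0.84,0],[0,0,0.38],1],[[0.54,0.84,0],[0,0,0.38],1],[[0.54,0.84,0],[0,0,0.38],1],[[0.54,0.84,0],[0,0,0.38],1]]'
python3 -m pendant '[[[0.54,0.84,0],[0,0,0.38],1],[[0.54,0.84,0],[0,0,0.38],1],[[0.54,0.84,0],[0,0,0.38],1],[[0.54,0.84,0],[0,0,0.38],1],[[0.54,0.84,0],[0,0,0.38],1],[[0.54,0.84,0],[0,0,0.38],1],[[0.54,0.84,0],[0,0,0.38],1],[[0.54,0.84,0],[0,0,0.38],1],[[0.54,0.84,0],[0,0,0.38],1],[[0.54,0.84,0],[0,0,0.38],1]]'
```

```text
time: 0.93
tool_pos: [376.4, -225.9, 222.7]
tcp_rot: [-3.141, -0.0, 0.878]
contact_force: [0.3, -0.2, -1.5]
grip_width: 91.5
finger_force: 0.0
time: 1.77
tool_pos: [538.4, 26.0, 222.6]
tcp_rot: [-3.141, 0.0, 1.334]
contact_force: [0.5, -1.6, 0.7]
grip_width: 91.5
finger_force: 0.0
```

```bash
python3 -m pendant '[[[0,0,-0.3],[0,0,0],1],[[0,0,-0.3],[0,0,0],1],[[0,0,-0.3],[0,0,0],1],[[0,0,-0.3],[0,0,0],1],[[0,0,-0.3],[0,0,0],1],[[0,0,-0.3],[0,0,0],1],[[0,0,-0.1],[0,0,0],1],[[0,0,0],[0,0,0],1],[[0,0,0],[0,0,0],1],[[0,0,0],[0,0,0],1]]'
python3 - <<'E'
from h import *
t=bot.capture("top");s=bot.capture("side")
cv2.imwrite("pics/c1.png",np.hstack([cv2.resize(t[120:230,205:315],(400,400),interpolation=2),cv2.copyMakeBorder(cv2.resize(s[125:265,210:350],(398,398),interpolation=2),0,2,2,0,0)]))
E
```

```text
time: 2.6
tool_pos: [538.3, 24.4, 166.4]
tcp_rot: [3.141, -0.0, 1.332]
contact_force: [-0.7, 1.3, 0.1]
grip_width: 91.7
finger_force: 0.0
```

View pics/c1.png

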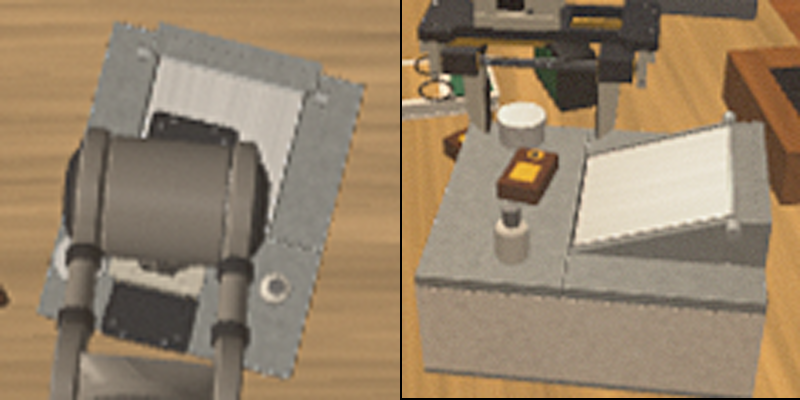

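The side view shows the fingertips at about crop (480,135) and (603,135), either side of the fob at (528,175), still above it. I'll check these against the projection.

Run:
```python
from h import *
ob=bot.get_obs();p=ob["tool_pos"];print(p)
ex=np.array([.972,-.234,0]);ey=np.array([.234,.972,0]);S=np.array([566.5,-4,110])
def proj(w,n="side"):
    q=P[n];T=q["camera_from_world"];f=192/np.tan(np.radians(q["fovy"]/2));c=T[:3,:3]@w+T[:3,3];return np.array([f*c[0]/c[2]+q["cx"],f*c[1]/c[2]+q["cy"]])
crop=lambda u:((u-[210,125])*2.843+[402,0]).round()
for d in(-65,-46,46,65): print(d,crop(proj(p+ex*d-[0,0,17])))
print("local",(p-S)@ex,(p-S)@ey)
print("sill ends",crop(proj(S+ey*120)),crop(proj(S-ey*120)),crop(proj(S-ex*120-ey*120)),"fob",crop(proj(S-47*ex+23*ey+[0,0,18])))
```

```text
[538.31687993  24.52848277 166.48743405]
-65 [468. 144.]
-46 [490. 145.]
46 [594. 151.]
65 [615. 152.]
local -34.06965767660243 21.13483515794102
sill ends [587. 129.] [565. 291.] [415. 281.] fob [527. 166.]
```

```bash
python3 -m pendant '[[[0,0.05,-0.14],[0,0,0],1],[[0,0,-0.14],[0,0,0],1],[[0,0,-0.14],[0,0,0],1],[[0,0,-0.14],[0,0,0],1],[[0,0,-0.14],[0,0,0],1],[[0,0,-0.14],[0,0,0],1],[[0,0,-0.14],[0,0,0],1],[[0,0,-0.12],[0,0,0],1],[[0,0,0],[0,0,0],1],[[0,0,0],[0,0,0],1]]'
python3 - <<'E'
from h import *
s=bot.capture("side")
cv2.imwrite("pics/c2.png",cv2.resize(s[145:225,220:340],(750,500),interpolation=2))
E
```

```text
time: 3.53
tool_pos: [537.9, 26.1, 132.7]
tcp_rot: [-3.141, 0.0, 1.332]
contact_force: [0.0, -0.6, 0.5]
grip_width: 91.5
finger_force: 0.0
```

View pics/c2.png

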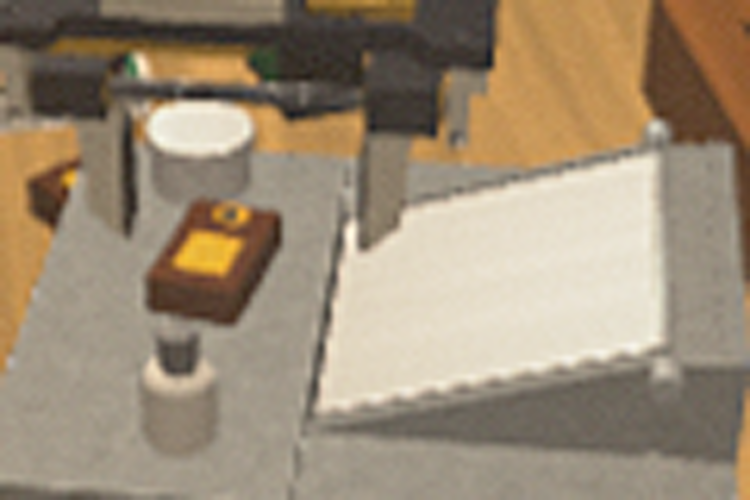

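The rear finger stands behind the fob and the front one on the flap's lower edge, but the finger line looks offset towards the far (+y) side. I'll check by projecting the predicted points.

```bash
cat >> h.py <<'E'
ex=np.array([.972,-.234,0]);ey=np.array([.234,.972,0]);S=np.array([566.5,-4,110])
def proj(w,n="side"):
    q=P[n];T=q["camera_from_world"];f=192/np.tan(np.radians(q["fovy"]/2));c=T[:3,:3]@w+T[:3,3];return np.array([f*c[0]/c[2]+q["cx"],f*c[1]/c[2]+q["cy"]])
E
python3 - <<'E'
from h import *
p=bot.get_obs()["tool_pos"];crop=lambda w:((proj(w)-[220,145])*6.25).round()
for d in(-65,-46,46,65):print("tip",d,[crop(p+ex*d+ey*w-[0,0,17]).tolist() for w in(-9.5,9.5)])
a=np.radians(-25.);fx=np.array([np.cos(a),np.sin(a),0]);fy=np.array([-fx[1],fx[0],0]);F=np.array([525.8,29.2,128])
print("fobtop",[crop(F+fx*i*20+fy*j*32).tolist() for i,j in((-1,-1),(-1,1),(1,1),(1,-1))])
# side view fob top corners cast to z=128
for u in((147,290),(195,200),(283,212),(235,318-25)):
    w=onz("side",(220+u[0]/6.25,145+u[1]/6.25),128);print(w.round(1),((w-S)@ex).round(1),((w-S)@ey).round(1))
g=((205,253),(235,215))
for u in g: w=onz("side",(220+u[0]/6.25,145+u[1]/6.25),128);print("gold",w.round(1))
for q in((142,230),(203,258),(187,296),(126,268),(172,264),(143,253)):
    w=onz("top",(205+q[0]/3.636,120+q[1]/3.636),128);print("top",w.round(1),((w-S)@ex).round(1),((w-S)@ey).round(1))
# checks: sill near cheek base, ledge corner etc in side
for u in((352,150),(300,480),(315,420)): w=onz("side",(220+u[0]/6.25,145+u[1]/6.25),110);print("sill",w.round(1),((w-S)@ex).round(1),((w-S)@ey).round(1))
E
```

```text
tip -65 [[83.0, 271.0], [91.0, 245.0]]
tip -46 [[129.0, 274.0], [136.0, 248.0]]
tip 46 [[354.0, 287.0], [357.0, 260.0]]
tip 65 [[401.0, 290.0], [404.0, 263.0]]
fobtop [[139.0, 276.0], [191.0, 192.0], [282.0, 208.0], [235.0, 293.0]]
[496.4  -1.3 128. ] -68.8 -13.8
[522.   60.5 128. ] -58.3 52.3
[557.2  46.4 128. ] -20.8 46.8
[530.5  -8.  128. ] -34.0 -12.3
gold [521.9  21.1 128. ]
gold [537.2  46.9 128. ]
top [553.5  46.7 128. ] -24.5 46.2
top [527.7  -8.5 128. ] -36.6 -13.5
top [493.3   6.2 128. ] -73.5 -7.3
top [519.   61.3 128. ] -61.5 52.4
top [522.4  19.6 128. ] -48.4 12.6
top [532.5  45.9 128. ] -44.7 40.5
sill [598.7 118.8 110. ] 2.6 126.9
sill [ 542.6 -102.1  110. ] -0.3 -101.0
sill [553.2 -68.7 110. ] 2.3 -66.0
```

Run:
```python
from h import *
for z in(220,240,260,290):print(z,onz("top",(205+172/3.636,120+224/3.636),z).round(1))
p=bot.get_obs()["tool_pos"];crop=lambda w:((proj(w)-[220,145])*6.25).round()
for h in(-17,0,10,30,49):print(h,[crop(p+ex*d+[0,0,h]).tolist() for d in(-46,46)])
t=bot.capture("top");s=bot.capture("side")
cv2.imwrite("pics/c3.png",np.hstack([cv2.resize(t[130:220,210:300],(400,400),interpolation=2),cv2.resize(s[110:210,210:310],(400,400),interpolation=2)]))
```

```text
220 [549.3  18.9 220. ]
240 [547.3  18.7 240. ]
260 [545.2  18.6 260. ]
290 [542.1  18.4 290. ]
-17 [[133.0, 261.0], [356.0, 274.0]]
0 [[131.0, 227.0], [357.0, 239.0]]
10 [[130.0, 206.0], [357.0, 218.0]]
30 [[128.0, 164.0], [358.0, 176.0]]
49 [[126.0, 123.0], [359.0, 135.0]]
```

View pics/c3.png

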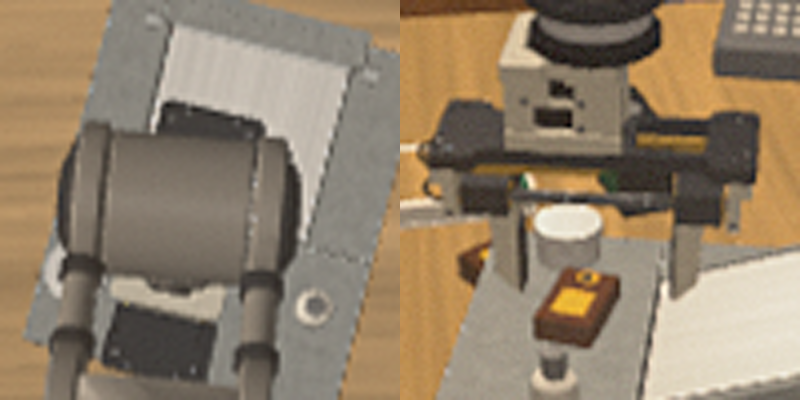

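Side view: tips at px (240.5,182.5) and (278,185), about 4 px above the prediction. The top view shows the gripper centred laterally on the fob, so the mismatch is more likely in height. I'll probe gently downwards.

```bash
python3 -m pendant '[[[0,0,-0.05],[0,0,0],1],[[0,0,-0.05],[0,0,0],1],[[0,0,0],[0,0,0],1],[[0,0,0],[0,0,0],1],[[0,0,0],[0,0,0],1],[[0,0,0],[0,0,0],1],[[0,0,0],[0,0,0],1],[[0,0,0],[0,0,0],1],[[0,0,0],[0,0,0],1],[[0,0,0],[0,0,0],1]]'; python3 -m pendant '[[[0,0,-0.02],[0,0,0],1],[[0,0,-0.02],[0,0,0],1],[[0,0,-0.02],[0,0,0],1],[[0,0,-0.02],[0,0,0],1],[[0,0,-0.02],[0,0,0],1],[[0,0,0],[0,0,0],1],[[0,0,0],[0,0,0],1],[[0,0,0],[0,0,0],1],[[0,0,0],[0,0,0],1],[[0,0,0],[0,0,0],1]]'
```

```text
time: 4.52
tool_pos: [538.0, 26.1, 129.9]
tcp_rot: [3.141, 0.0, 1.332]
contact_force: [0.7, 0.2, 0.1]
grip_width: 91.6
finger_force: 0.0
time: 5.35
tool_pos: [538.0, 26.1, 127.0]
tcp_rot: [3.141, 0.0, 1.332]
contact_force: [-0.8, -0.7, -0.7]
grip_width: 91.7
finger_force: 0.0
```

```bash
python3 -m pendant '[[[0,0,-0.02],[0,0,0],1],[[0,0,-0.02],[0,0,0],1],[[0,0,-0.02],[0,0,0],1],[[0,0,-0.02],[0,0,0],1],[[0,0,-0.02],[0,0,0],1],[[0,0,0],[0,0,0],1],[[0,0,0],[0,0,0],1],[[0,0,0],[0,0,0],1],[[0,0,0],[0,0,0],1],[[0,0,0],[0,0,0],1]]'
python3 - <<'E'
from h import *
s=bot.capture("side")
cv2.imwrite("pics/c4.png",cv2.resize(s[145:225,220:340],(750,500),interpolation=2))
E
```

```text
time: 6.18
tool_pos: [538.0, 26.1, 124.0]
tcp_rot: [3.141, -0.0, 1.332]
contact_force: [-0.4, -0.8, 1.0]
grip_width: 92.0
finger_force: 0.0
```

View pics/c4.png

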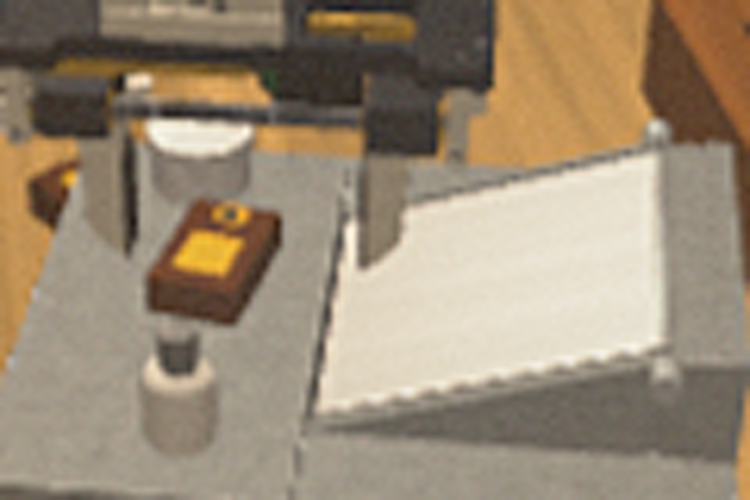

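Tips now at about (130,255) and (362,268), still no contact, so they are higher than computed. I'll keep descending until they touch.

```bash
python3 -m pendant '[[[0,0,-0.02],[0,0,0],1],[[0,0,-0.02],[0,0,0],1],[[0,0,-0.02],[0,0,0],1],[[0,0,-0.02],[0,0,0],1],[[0,0,-0.02],[0,0,0],1],[[0,0,-0.02],[0,0,0],1],[[0,0,-0.02],[0,0,0],1],[[0,0,0],[0,0,0],1],[[0,0,0],[0,0,0],1],[[0,0,0],[0,0,0],1]]'
python3 - <<'E'
from h import *
F=[]
for i in range(4): s=bot.capture("side");F.append(bot.get_obs()["contact_force"])
print(np.mean(F,0),np.std(F,0))
E
```

```text
time: 7.07
tool_pos: [538.0, 26.1, 119.7]
tcp_rot: [3.141, -0.0, 1.332]
contact_force: [-0.1, -0.2, -0.4]
grip_width: 91.5
finger_force: 0.0
[ 0.28746224 -0.23857685 -0.35311489] [0.27355394 0.24452289 0.5733887 ]
```

```bash
python3 -m pendant '[[[0,0,-0.02],[0,0,0],1],[[0,0,-0.02],[0,0,0],1],[[0,0,-0.02],[0,0,0],1],[[0,0,-0.02],[0,0,0],1],[[0,0,-0.02],[0,0,0],1],[[0,0,-0.02],[0,0,0],1],[[0,0,-0.02],[0,0,0],1],[[0,0,0],[0,0,0],1],[[0,0,0],[0,0,0],1],[[0,0,0],[0,0,0],1]]'
python3 - <<'E'
from h import *
F=[]
for i in range(4): s=bot.capture("side");F.append(bot.get_obs()["contact_force"])
print(np.mean(F,0),np.std(F,0))
cv2.imwrite("pics/c5.png",cv2.resize(s[145:225,220:340],(750,500),interpolation=2))
E
```

```text
time: 8.1
tool_pos: [538.0, 26.1, 115.6]
tcp_rot: [3.141, 0.0, 1.332]
contact_force: [0.0, 0.3, 0.5]
grip_width: 91.7
finger_force: 0.0
[ 0.60633234 -0.26508031  0.3531951 ] [0.47824312 0.39785695 0.6013146 ]
```

View pics/c5.png

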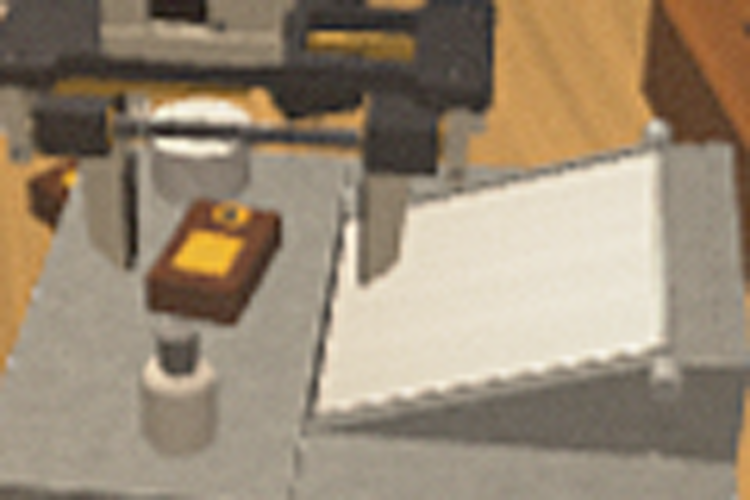

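Tips now at (131,270) and (362,284), about 7 mm above the ledge and level with the middle of the fob's rear face. The flap is still shut. I'll go 2 mm lower, shift about 3 mm sideways and start pushing.

```bash
python3 -m pendant '[[[-0.02,-0.1,-0.06],[0,0,0],1],[[0.13,-0.031,0],[0,0,0],1],[[0.13,-0.031,0],[0,0,0],1],[[0.13,-0.031,0],[0,0,0],1],[[0.13,-0.031,0],[0,0,0],1],[[0.13,-0.031,0],[0,0,0],1],[[0.13,-0.031,0],[0,0,0],1],[[0.13,-0.031,0],[0,0,0],1],[[0.13,-0.031,0],[0,0,0],1],[[0,0,0],[0,0,0],1]]'
python3 - <<'E'
from h import *
F=[]
for i in range(4): s=bot.capture("side");F.append(bot.get_obs()["contact_force"])
p=bot.get_obs()["tool_pos"];print(np.mean(F,0)@ex,np.mean(F,0),(p-S)@ex,(p-S)@ey)
cv2.imwrite("pics/c6.png",cv2.resize(s[145:225,220:340],(750,500),interpolation=2))
E
```

```text
time: 9.13
tool_pos: [569.5, 15.4, 113.7]
tcp_rot: [3.141, -0.0, 1.332]
contact_force: [-1.1, 1.0, 2.3]
grip_width: 92.0
finger_force: 0.6
0.38274266109257676 [ 0.35157932 -0.175246    1.22162554] -2.1674104101521294 19.601899368066935
```

View pics/c6.png

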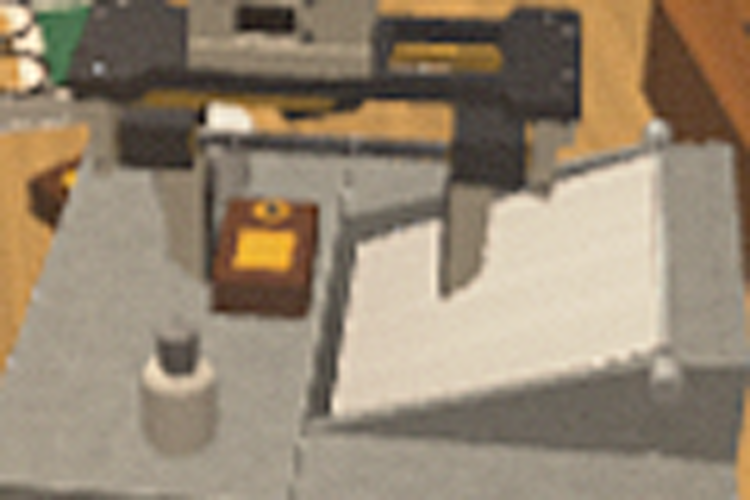

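The fob has squared up to the rear finger and its front edge is near the sill. The front finger holds the flap slightly open (dark gap at x≈320–340). I'll push on.

```bash
python3 -m pendant '[[[0.13,-0.031,0],[0,0,0],1],[[0.13,-0.031,0],[0,0,0],1],[[0.13,-0.031,0],[0,0,0],1],[[0.13,-0.031,0],[0,0,0],1],[[0.13,-0.031,0],[0,0,0],1],[[0.13,-0.031,0],[0,0,0],1],[[0.13,-0.031,0],[0,0,0],1],[[0.13,-0.031,0],[0,0,0],1],[[0.13,-0.031,0],[0,0,0],1],[[0,0,0],[0,0,0],1]]'
python3 - <<'E'
from h import *
F=[]
for i in range(3): s=bot.capture("side");F.append(bot.get_obs()["contact_force"])
p=bot.get_obs()["tool_pos"];print(np.mean(F,0)@ex,np.mean(F,0),(p-S)@ex,(p-S)@ey)
cv2.imwrite("pics/c7.png",cv2.resize(s[145:225,220:340],(750,500),interpolation=2))
E
```

```text
time: 10.17
tool_pos: [604.6, 7.0, 113.7]
tcp_rot: [3.141, -0.0, 1.332]
contact_force: [-1.8, 0.7, 1.3]
grip_width: 91.8
finger_force: 1.1
-1.9523298227222343 [-1.85617386  0.63302918  2.10772919] 34.09676554891604 19.62608603923527
```

View pics/c7.png

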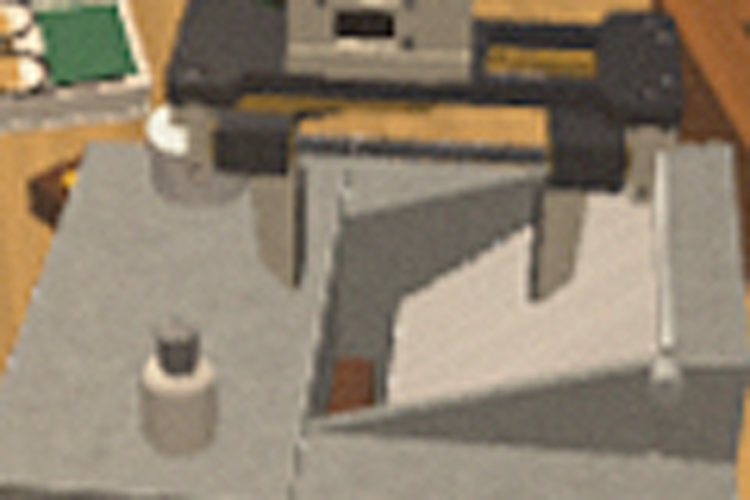

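The fob has dropped into the pit (brown at (350,385), deep) and the flap is held wide open by the front finger. I'll lift straight out now.

```bash
python3 -m pendant '[[[0,0,0.2],[0,0,0],1],[[0,0,0.3],[0,0,0],1],[[0,0,0.4],[0,0,0],1],[[0,0,0.4],[0,0,0],1],[[0,0,0.4],[0,0,0],1],[[-0.3,0,0.5],[0,0,0],1],[[-0.3,0,0.5],[0,0,0],1],[[-0.3,0,0.5],[0,0,0],1],[[-0.3,0,0.3],[0,0,0],1],[[-0.3,0,0],[0,0,0],1]]'
python3 -m pendant '[[[-0.5,-0.3,0.3],[0,0,0],1],[[-0.5,-0.3,0.3],[0,0,0],1],[[-0.5,-0.3,0.3],[0,0,0],1],[[-0.5,-0.3,0],[0,0,0],1],[[0,0,0],[0,0,0],1],[[0,0,0],[0,0,0],1],[[0,0,0],[0,0,0],1],[[0,0,0],[0,0,0],1],[[0,0,0],[0,0,0],1],[[0,0,0],[0,0,0],1]]'
python3 - <<'E'
from h import *
s=bot.capture("side")
cv2.imwrite("pics/c8.png",cv2.resize(s[145:225,220:340],(750,500),interpolation=2))
E
```

```text
time: 11.15
tool_pos: [559.5, 7.1, 221.8]
tcp_rot: [3.136, -0.001, 1.332]
contact_force: [0.5, -0.4, -0.1]
grip_width: 91.6
finger_force: 0.0
time: 11.98
tool_pos: [499.0, -28.4, 245.4]
tcp_rot: [-3.141, -0.0, 1.332]
contact_force: [-0.8, -0.3, 0.8]
grip_width: 91.7
finger_force: 0.0
```

View pics/c8.png

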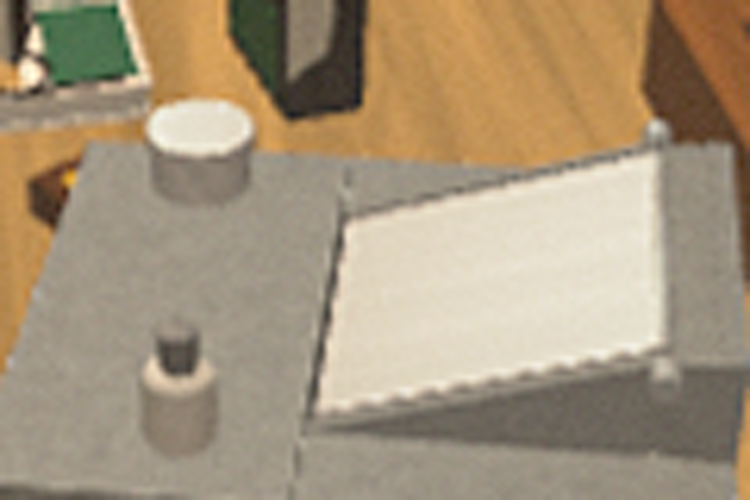

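The flap is shut as before, the fob is inside, and the tin (200,150) and bottle (180,390) are where they stood. I'll hand it in.

```bash
python3 -c "
from plant import bot
print(bot.close_job())"
```

```text
the job is handed in; nothing more can be done
None
```

I handed the job in at about 12 s: the fob went into the box past the flap held open by a finger, the flap has sprung shut, the tin and bottle stand where they were, and the hand is clear; no verdict was returned.

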